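# Shut the port cover of the speaker on the passage shelf

### The job

The port cover of the round speaker on the shelf has been left ajar at its side. Without lifting the speaker, roll it over on the shelf until the cover is on top, press the cover down there until it is fully home, firmly but without leaning hard on it, then roll the speaker back so that it lies still with its keys on top again and the cover shut. Leave the toys and the bowl as they are.

Things in the scene. Friction and masses are not known exactly. Their poses are not given: they have to be found in the camera images.
- speaker: Portable speaker, a cylinder 200 mm long, 0.6 to 0.85 kg, lying on its side: grey cloth grille 87 mm across over the middle 140 mm, a black rubber bumper 94 mm across and 30 mm long at each end; too thick to grip. Origin on the axis at mid-length (47 mm above the shelf); body y along the axis, body z out of the side with the keys (on top at the start), body x out of the side with the port cover.
- speaker_keys (a point): Middle of the black control strip (112 x 22 mm along the speaker, four round keys), 46.5 mm from the axis, a quarter turn from the cover. To bring the cover on top the speaker rolls away from the side the cover faces: its axis travels 74 mm towards body -x. It rolls easily on its rubber: let go at 40 mm/s it runs on about 10 mm, then lies still at any angle.
- cover (a joint): Angle of the port cover, rad: 0 = shut, 0.40 = wide open; starts at 0.18 to 0.30. A black rubber flap 60 x 22 x 2.5 mm, long way along the speaker, mid-length of its +x side; hinged at the end at body y = -30 mm, free end at y = +30 mm, 11 to 18 mm off the speaker when ajar. Stays at any angle; takes 0.30 N m to turn; shut, it stops hard with its face 45.5 mm from the axis.
- cover_press (a point): Point on the cover's outer face, on its middle line, 46 mm from the hinge and 14 mm from the free end: the place to press (6 to 7 N shuts it). It moves with the cover.
- race_car: Black plastic toy racing car, 183 x 80 x 48 mm, loose, beyond one end of the speaker. Origin at the middle of its underside.
- bulldozer: Yellow die-cast toy bulldozer, 128 x 86 x 72 mm, loose, beyond the other end of the speaker. Origin at the middle of its underside.
- helicopter: Grey plastic toy helicopter, 190 mm long, rotor 170 mm across at 93 mm height, loose. Origin under its middle.
- bowl: Blue ceramic bowl, 150 mm across, 60 mm high, loose. Origin at the middle of its underside.
- track_clip: Black spring clip with a wooden railway piece held upright in its jaws, 52 x 50 mm on the shelf, 180 mm high, loose. Origin at the middle of its underside.

How it is judged:
By the outcome, as a careful person would: the job done as asked, in the order asked, and still so for the second after the job is handed in, with the robot touching nothing.
It also fails if it takes over 64 s, if anything falls off the work surface, if the arm or the gripper's body presses on something with over 40 N, if the wrist force passes 120 N, or if a joint passes its speed limit or range.

### The arm

A 6-joint arm with a two-finger parallel gripper is mounted at the origin on the work surface. World frame = base frame: x ahead of the robot, y to its left, z up, the work surface at z = 0. Lengths are in m, angles in rad, forces in N, time in s.
With the tool pointing down it reaches from about 0.25 to 0.775 m from the base axis. Payload 4 kg.
Tool frame: the origin (TCP) lies at the very end of the fingers, on their centre line; the grasp point (between the pads) lies 19 mm behind it (robot.tcp_to_grasp is the distance from the TCP to the grasp point, in m); z points along the fingers, y is the line along which they close (so a half turn about z gives the same grasp; the last joint's range is limited). The gripper opens to 94 mm and grips with 3 to 60 N. Pads are 16 mm wide; open, the fingers measure 119 mm over their backs; the gripper's body (75 mm by 177 mm) begins 78 mm behind the grasp point.
Start: joints at [1.207, 0.087, 1.371, -0, 1.684, -0.103], TCP at [0.142, 0.531, 0.183] pointing down, gripper open.
Joint ranges: [-3.1, 3.1], [-0.76, 2.03], [0.27, 2.55], [-1.08, 4.22], [0.17, 2.65], [-2.57, 2.57]. Speed limits (rad/s): [2.79, 2.79, 3.14, 3.14, 3.14, 3.14].

### API

Orientations are given as [roll, pitch, yaw] about the fixed x, y, z axes, in that order (R = Rz(yaw) Ry(pitch) Rx(roll)).
In Python, from bench import robot gives the robot as it stands.
- The arm moves only by the shell command python3 nudge.py 'ROWS'. ROWS is a JSON object with one list for each field, all of the same length, 1 to 20, a row being the entries at one place: aperture (the finger opening in m), dx, dy, dz (the shift in m), turn (a turn about the tool's z in rad); each row shifts and turns the commanded pose from where the row before left it, along the tool's axes as they then stand; what a row does not reach is not made up. A row lasts 1/12 s, in which the tool goes at most 0.0417 m and 0.125 rad, less where a joint would pass 70% of its speed; a pose out of reach is approached as far as the arm can. The fingers move at their own pace and stop on an object; the grip force is fixed at half the most. Time passes only in rows, so rows that do not move let the fingers close. It prints the time, the measured TCP pose, the force, the opening and the grip force at its end. Input that does not fit is refused with a message, and nothing moves.
- robot.get_obs(): the state, without advancing time (a new reading comes with each control period).
- robot.snapshot(name): name is "scene" or "top" or "wrist"; returns a dict with "color" (420x560x3 uint8, blue, green, red), "fx", "fy", "cx", "cy" (pixels), "extrinsics" (4x4, takes a point from world to camera coordinates). Camera axes: x right, y down, z forward; pixel columns grow to the right and rows downward; lengths in m; the calibration is good to about 2 mm. A picture is of the moment at which its call begins. There is no depth.
- robot.close_job(): hands the job in; it is judged then, once.
The state is a dict: "time": time; "joint_positions": joint angles; "qvel": joint speeds; "joint_torque": joint torques, N m; "tool_pos": TCP position; "ee_rot": TCP orientation; "wrist_force": force on the tool from outside, world axes, zero at the start; "wrist_torque": the same for the moment, N m; "width": finger opening in m; "finger_force": force on a finger pad.
Only numpy, scipy, OpenCV 4.12 (cv2) and the standard library are available. Lean on these libraries where they do the work, as an engineer would, in place of code of your own. Each camera call takes 0.05 s, during which the arm holds its last target. There are 200 camera calls.

## Working session

There is one attempt and no reset: what is moved stays moved. The work goes in short steps, Python scripts to look and compute and a shell command to move; the robot and the scene stay as the last step left them, time stands still between calls to the robot, and variables do not carry over. Pictures are saved under pics/ and viewed, at most 10 in all, crops included, and the job is handed in when it is done.

```bash
ls; mkdir -p pics
cat > h.py <<'E'
import numpy as np, cv2
from bench import robot
def snap(n,f):
    s=robot.snapshot(n); cv2.imwrite('pics/'+f+'.png',s['color']); np.savez('pics/'+f+'.npz',**s); return s
def ray(s,u,v):
    E=np.array(s['extrinsics']);R=E[:3,:3];t=E[:3,3]
    d=R.T@np.array([(u-s['cx'])/s['fx'],(v-s['cy'])/s['fy'],1]);return -R.T@t,d
def onz(s,u,v,z):
    o,d=ray(s,u,v);return o+d*(z-o[2])/d[2]
def proj(s,p):
    E=np.array(s['extrinsics']);c=E[:3,:3]@np.array(p)+E[:3,3]
    return np.array([s['fx']*c[0]/c[2]+s['cx'],s['fy']*c[1]/c[2]+s['cy']])
def tri(a,b):
    (o,d),(p,e)=a,b;d=d/np.linalg.norm(d);e=e/np.linalg.norm(e)
    k=np.linalg.lstsq(np.c_[d,-e],p-o,rcond=None)[0];x,y=o+k[0]*d,p+k[1]*e
    return (x+y)/2,np.linalg.norm(x-y)
E
python3 - <<'E'
from h import *
np.set_printoptions(precision=4,suppress=True)
a=snap('scene','s0');b=snap('top','t0')
for s in(a,b): print(ray(s,s['cx'],s['cy']),s['fx'])
o=robot.get_obs();print(o['time'],o['tool_pos'],o['ee_rot'],o['wrist_force'])
E
```

```text
bench.py
nudge.py
pics
(array([ 1.2212, -0.3686,  0.9165]), array([-0.5708,  0.3361, -0.7492])) 392.7257952890142
(array([0.4434, 0.0076, 1.4023]), array([ 0.106 , -0.0018, -0.9944])) 433.9278458400156
0.1 [0.1417 0.5309 0.1816] [-3.1397 -0.0002  2.8808] [ 2.0573 -0.1641  0.4086]
```

View pics/t0.png

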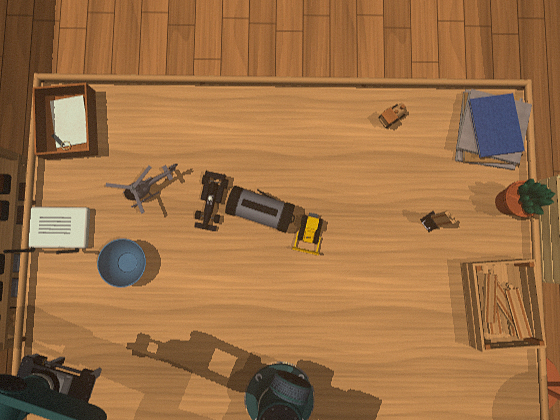

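View pics/s0.png

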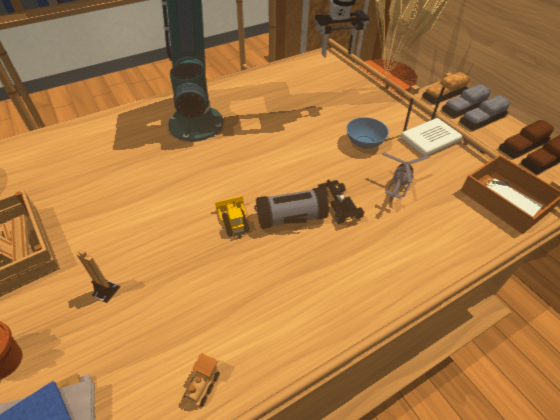

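Run:
```python
import cv2,numpy as np
a=cv2.imread('pics/t0.png')[160:265,180:335];b=cv2.imread('pics/s0.png')[170:250,205:370]
a=cv2.resize(a,(620,420),interpolation=2)
# x4 crop top
b=cv2.resize(b,(660,320),interpolation=2)
cv2.imwrite('pics/t0c.png',a);cv2.imwrite('pics/s0c.png',b)
```

```text
(no output)
```

View pics/t0c.png

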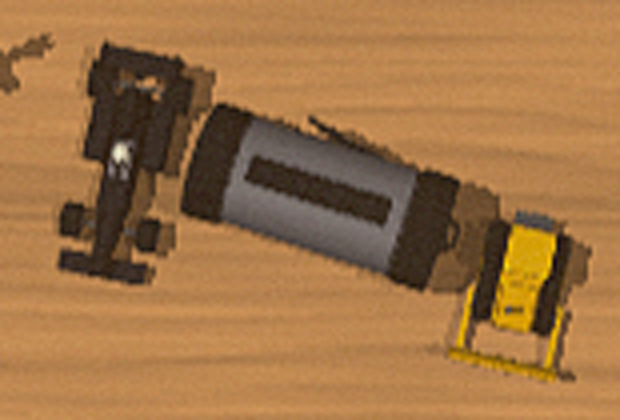

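View pics/s0c.png

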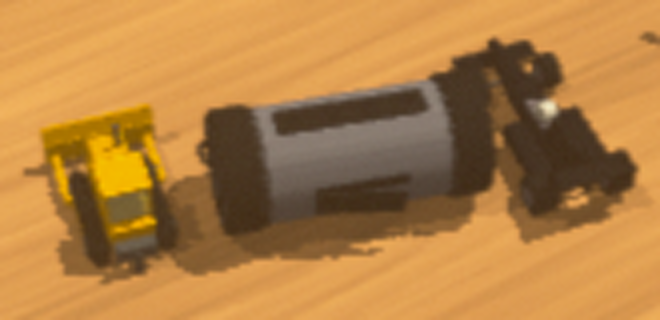

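The top view shows the speaker between (228,200) and (293,220). The cover is ajar on the far side, free end near (259,190), and the race car's wheel at (217,219) lies close to the path of the left end. I'll move over the speaker and measure it closely with the wrist camera.

```bash
python3 - <<'E'
from h import *
np.set_printoptions(precision=4,suppress=True)
s=dict(np.load('pics/t0.npz'))
for c in [(215,105),(183,210),(460,180),(428,290)]:
    print(onz(s,180+c[0]/4,160+c[1]/4,.047))
for n,c in dict(wheel=(173,235),wing=(155,282),bucket=(450,355),dozrear=(510,225),dozL=(470,318)).items():
    print(n,onz(s,180+c[0]/4,160+c[1]/4,.02))
w=snap('wrist','w0');print(ray(w,w['cx'],w['cy']),w['fx'],np.array(w['extrinsics'])[:3,:3])
E
python3 nudge.py '{"aperture":[0.094,0.094,0.094,0.094,0.094,0.094,0.094,0.094,0.094,0.094,0.094,0.094,0.094,0,0],"dx":[-0.0365,-0.0365,-0.0365,-0.0365,-0.0365,-0.0365,-0.0365,-0.0365,-0.0365,-0.0365,-0.0365,-0.0365,-0.0365,0,0],"dy":[-0.0197,-0.0197,-0.0197,-0.0197,-0.0197,-0.0197,-0.0197,-0.0197,-0.0197,-0.0197,-0.0197,-0.0197,-0.0197,0,0],"dz":[0,0,0,0,0,0,0,0,0,0,0,0,0,0,0],"turn":[0,0,0,0,0,0,0,0,0,0,0,0,0,0,0]}'
python3 -c "
from h import *
s=snap('wrist','w1')"
python3 nudge.py '{"aperture":[0.094,0.094,0.094,0.094,0.094,0.094],"dx":[-0.0365,-0.0365,-0.0365,-0.0365,0,0],"dy":[-0.0197,-0.0197,-0.0197,-0.0197,0,0],"dz":[0,0,0,0,0,0],"turn":[0,0,0,0,0,0]}'
python3 -c "
from h import *
s=snap('wrist','w2')
print(robot.get_obs()['wrist_force'])
a=cv2.imread('pics/w1.png');b=cv2.imread('pics/w2.png');c=cv2.resize(np.vstack([a,b]),(400,600));cv2.imwrite('pics/w12.png',c)"
```

```text
time: 1.4
tool_pos: [0.5349, 0.1598, 0.1814]
ee_rot: [-3.141, -0.002, 2.877]
wrist_force: [-1.2, 0.3, 0.0]
width: 0.0838
finger_force: 0.0
time: 1.95
tool_pos: [0.6548, 0.0481, 0.181]
ee_rot: [-3.142, -0.003, 2.88]
wrist_force: [0.2, 0.4, 0.2]
width: 0.0941
finger_force: 0.0
[-1.09499933 -0.43928063 -0.39356267]
```

View pics/w2.png

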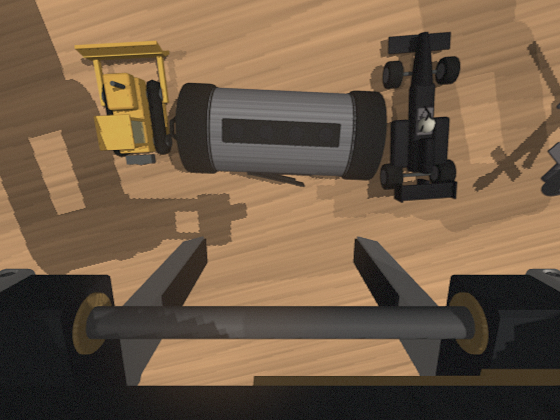

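Wrist view: the speaker spans (178,130) to (386,135) and the flap's free end is at (303,184). The race car's wheel edge (384,75) and wing edge (388,42) lie just outside the right end's path. I'll check the other wrist view to triangulate.

View pics/w1.png

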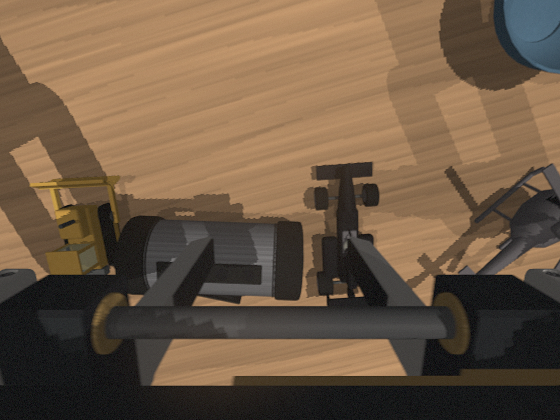

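Run:
```python
from h import *
np.set_printoptions(precision=4,suppress=True)
a=dict(np.load('pics/w1.npz'));b=dict(np.load('pics/w2.npz'))
P={'wheelL':((313,197),(384,75)),'wing':((315,172),(388,42)),'stripR_top':((262,265),(340,123)),'stripR_bot':((262,284),(340,147)),'bumpR':((277,222),(352,94))}
for n,(u,v) in P.items(): print(n,*tri(ray(a,*u),ray(b,*v)))
im=b['color'];hsv=cv2.cvtColor(im,cv2.COLOR_BGR2HSV)
m=((hsv[...,1]<60)&(hsv[...,2]>60)&(hsv[...,2]<190)).astype(np.uint8);m[:70]=0;m[185:]=0;m[:,:195]=0;m[:,365:]=0
m=cv2.morphologyEx(m,cv2.MORPH_OPEN,np.ones((3,3)))
n,l,st,c=cv2.connectedComponentsWithStats(m);i=1+st[1:,4].argmax();print(st[i])
ys,xs=np.where(l==i)
L=[];
for x in range(225,340,5):
    y=ys[xs==x];L.append((x,y.min(),y.max()))
L=np.array(L);pt=np.polyfit(L[:,0],L[:,1],1);pb=np.polyfit(L[:,0],L[:,2]+1,1);print(pt,pb)
# dark strip
k=((hsv[...,2]<60)).astype(np.uint8);k[:112]=0;k[155:]=0;k[:,:216]=0;k[:,346:]=0
r=cv2.minAreaRect(np.argwhere(k)[:,::-1].astype(np.float32));print(r)
C=cv2.boxPoints(r);w=[onz(b,*p,.0465+.047) for p in C];print(np.array(w));print('strip ctr',np.mean(w,0))
# planes tangent to cylinder from camera through silhouettes
o,_=ray(b,0,0)
n1=np.cross(ray(b,225,np.polyval(pt,225))[1],ray(b,340,np.polyval(pt,340))[1])
n2=np.cross(ray(b,225,np.polyval(pb,225))[1],ray(b,340,np.polyval(pb,340))[1])
n1/=np.linalg.norm(n1);n2/=np.linalg.norm(n2)
ax=np.cross(n1,n2);ax/=np.linalg.norm(ax);print('axis',ax)
e=np.array([ax[0],ax[1]])/np.hypot(*ax[:2]);e*=np.sign(e[1]);print('yaw',np.arctan2(-e[0],e[1]))
# bisector plane meets z=.047
if n1[1]*n2[1]<0:n2=-n2
nb=n1+n2; 
# bumper end px
for u,v in((178,130),(386,135),(209,130),(353,135)):
    print(onz(b,u,v,.047))
# axis point: along line of ray col 281 within bisector
d=np.cross(nb,np.r_[e,0]);print('axis pt',o+d*(.047-o[2])/d[2])
```

```text
wheelL [0.5494 0.2    0.0107] 0.0015136374736039418
wing [0.5179 0.209  0.0158] 0.0001573850808774707
stripR_top [0.5885 0.1249 0.0897] 0.000860047897979457
stripR_bot [0.6096 0.1195 0.091 ] 0.0004179491908336749
bumpR [0.5613 0.1508 0.0437] 0.004320641590182631
[ 207   88  149   88 8828]
[ 0.0464 77.7352] [  0.0439 160.8893]
((280.59259033203125, 132.38011169433594), (118.10579681396484, 23.722105026245117), 2.361374616622925)
[[0.5757 0.0115 0.0935]
 [0.5555 0.0189 0.0935]
 [0.5881 0.124  0.0935]
 [0.6091 0.1185 0.0935]]
strip ctr [0.5821 0.0682 0.0935]
axis [-0.3006 -0.9538 -0.001 ]
yaw -0.3053077011475311
[ 0.5501 -0.0389  0.047 ]
[0.6139 0.1789 0.047 ]
[ 0.5588 -0.0063  0.047 ]
[0.6045 0.1441 0.047 ]
axis pt [0.5823 0.0677 0.047 ]
```

```bash
python3 nudge.py '{"aperture":[0.094,0.094,0.094,0.094,0.094,0.094,0.094,0.094],"dx":[0,0,0,0,0,0,0,0],"dy":[-0.0028,0,0,0,0,0,0,0],"dz":[0,0.03,0.041,0.041,0.03,0.012,0,0],"turn":[0.0437,0,0,0,0,0,0,0]}'
python3 nudge.py '{"aperture":[0.094,0.094,0.094,0.094,0.094,0.094,0.094,0.094,0.094,0.094,0.094,0.094],"dx":[0.004,0.004,0.004,0.003,0.002,0.002,0.002,0.002,0.002,0.002,0.002,0.002],"dy":[0,0,0,0,0,0,0,0,0,0,0,0],"dz":[0,0,0,0,0,0,0,0,0,0,0,0],"turn":[0,0,0,0,0,0,0,0,0,0,0,0]}'
cat > look.py <<'E'
from h import *
import sys
np.set_printoptions(precision=4,suppress=True)
w=snap('wrist',sys.argv[1]);t=snap('top',sys.argv[1]+'t');s=snap('scene',sys.argv[1]+'s')
o=robot.get_obs();print(o['time'],o['tool_pos'],o['wrist_force'])
c=np.array([.5822,.068]);ex=np.array([.954,-.3006]);ey=np.array([.3006,.954])
print('body of tcp',(o['tool_pos'][:2]-c)@ex,(o['tool_pos'][:2]-c)@ey)
# speaker axis offset from top view: dark+grey blob in band around the speaker
hsv=cv2.cvtColor(t['color'],cv2.COLOR_BGR2HSV)
E
python3 look.py w3
```

```text
time: 2.67
tool_pos: [0.6542, 0.0466, 0.0302]
ee_rot: [3.141, 0.001, 2.839]
wrist_force: [-0.8, 0.9, 0.7]
width: 0.0941
finger_force: 0.0
time: 3.67
tool_pos: [0.6244, 0.0545, 0.0285]
ee_rot: [3.142, -0.0, 2.837]
wrist_force: [1.0, 0.2, 0.5]
width: 0.0939
finger_force: 0.2
3.8167 [0.6242 0.0546 0.0283] [ 0.3188  0.2221 -0.0293]
body of tcp 0.04407650080587499 -0.00021672416676183476
```

View pics/w3.png

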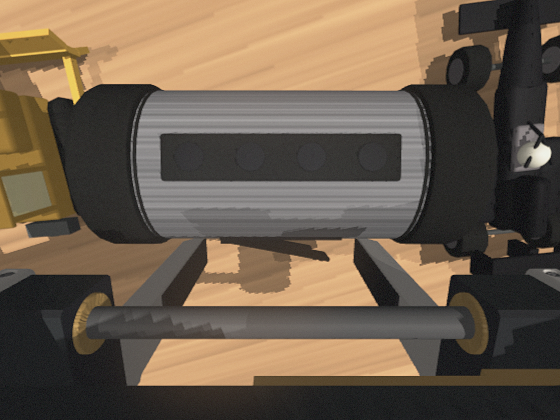

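```bash
cat > roll.py <<'E'
from h import *
from scipy.optimize import brentq
c=np.array([.5822,.068]);ex=np.array([.954,-.3006]);ey=np.array([.3006,.954])
def d_of(s,u,v,r=.0465,ph0=0.):
    "roll distance toward -x at which the point at angle ph0 from the top (towards -x) lies on the ray"
    o,k=ray(s,u,v);ox,kx=(o[:2]-c)@ex,k[:2]@ex
    def f(d):
        p=d/.047+ph0;x=-d-r*np.sin(p);z=.047+r*np.cos(p)
        return ox+kx*(z-o[2])/k[2]-x
    g=np.linspace(-.03,.1,131);F=[f(i) for i in g]
    return [round(brentq(f,g[i],g[i+1])*1000,1) for i in range(130) if F[i]*F[i+1]<0]
E
python3 - <<'E'
from roll import *
b=dict(np.load('pics/w2.npz'));print(d_of(b,280.6,132.4))
w=dict(np.load('pics/w3.npz'))
print(d_of(w,281,157))
for x in(200,281,370):
    g=w['color'][100:220,x].mean(1);print(x,100+np.where(g[:60]<60)[0].min() if (g[:60]<60).any() else None, 100+np.where(g<60)[0].max())
E
```

```text
[0.1]
[9.3]
200 134 179
281 134 180
370 134 180
```

```bash
python3 nudge.py '{"aperture":[0.094,0.094,0.094,0.094,0.094,0.094,0.094,0.094,0.094,0.094,0.094,0.094,0.094,0.094,0.094,0.094,0.094,0.094,0.094,0.094],"dx":[0.002,0.003,0.003,0.003,0.003,0.003,0.003,0.003,0.003,0.003,0.003,0.003,0.002,0.002,0.002,0.002,0.001,0.001,0,0],"dy":[0,0,0,0,0,0,0,0,0,0,0,0,0,0,0,0,0,0,0,0],"dz":[0,0,0,0,0,0,0,0,0,0,0,0,0,0,0,0,0,0,0,0],"turn":[0,0,0,0,0,0,0,0,0,0,0,0,0,0,0,0,0,0,0,0]}'
python3 look.py w4
```

```text
time: 5.48
tool_pos: [0.5817, 0.0679, 0.0287]
ee_rot: [3.142, -0.0, 2.837]
wrist_force: [0.6, -0.5, -0.2]
width: 0.0934
finger_force: 0.0
5.6333 [0.5818 0.0679 0.0286] [ 0.208   0.2843 -0.396 ]
body of tcp -0.00040457438807766077 -0.00019753086891998963
```

View pics/w4.png

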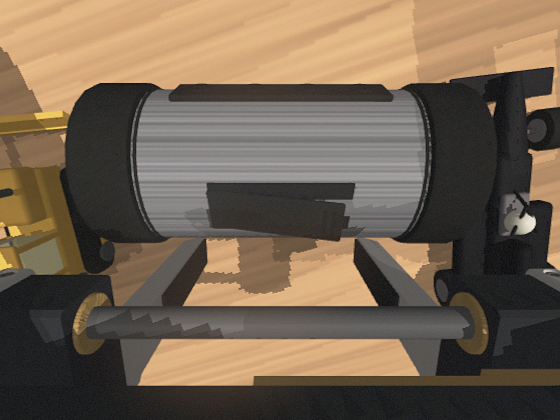

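Run:
```python
from roll import *
w=dict(np.load('pics/w4.npz'))
print(d_of(w,330,183,.0445,-np.pi/2+.245),d_of(w,212,183,.0445,-np.pi/2+.245),d_of(w,212,227,.046,-np.pi/2-.24),d_of(w,281,101,.0465,-.238))
```

```text
[56.5] [56.5] [54.7] [53.1]
```

The strip has gone over the far edge (top rows 85–101) and the flap (207–355, 183–240) is coming up, so it has rolled about 54 mm with 20 mm to go.

```bash
python3 nudge.py '{"aperture":[0.094,0.094,0.094,0.094,0.094,0.094,0.094,0.094,0.094,0.094,0.094,0.094,0.094,0.094,0.094,0.094,0.094],"dx":[0.002,0.002,0.002,0.002,0.002,0.002,0.001,0.001,0.001,0.001,0.001,0.001,0.001,0.001,0,0,0],"dy":[0,0,0,0,0,0,0,0,0,0,0,0,0,0,0,0,0],"dz":[0,0,0,0,0,0,0,0,0,0,0,0,0,0,0,0,0],"turn":[0,0,0,0,0,0,0,0,0,0,0,0,0,0,0,0,0]}'
python3 look.py w5
```

```text
time: 7.05
tool_pos: [0.5625, 0.074, 0.0285]
ee_rot: [-3.142, -0.0, 2.837]
wrist_force: [-0.6, -0.7, -0.2]
width: 0.0939
finger_force: 0.0
7.2 [0.5626 0.0739 0.0286] [-0.778  -0.3131  0.4119]
body of tcp -0.02047002806586131 -0.00022963231577081687
```

View pics/w5.png

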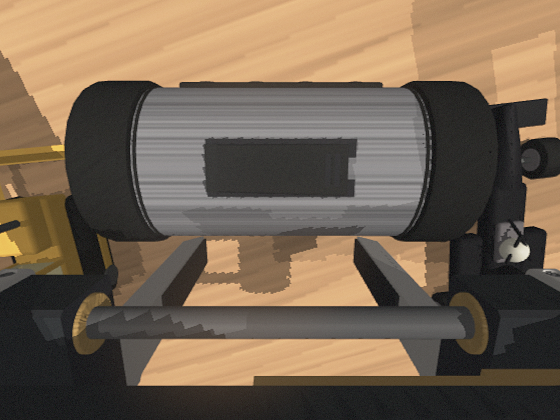

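Run:
```python
from roll import *
w=dict(np.load('pics/w5.npz'));im=w['color'];H=-np.pi/2
for x in(212,225,240,260,300,330,352):
    g=im[:,x].mean(1);k=np.where(g[110:215]<75)[0]+110;print(x,k.min(),k.max()+1)
print(d_of(w,212,139,.0455,H+.245),d_of(w,212,196,.0455,H-.245),d_of(w,212,167.5,.0455,H),d_of(w,335,139,.0445,H+.245))
# apparent grille silhouette -> axis
L=[]
for x in (150,160,170,390,400):
    g=im[:,x].mean(1);s=im[:,x].max(1).astype(int)-im[:,x].min(1);k=np.where(s[60:260]<25)[0]+60;L.append((x,k.min(),k.max()+1))
print(L)
```

```text
212 139 197
225 138 196
240 138 197
260 139 197
300 139 197
330 139 197
352 139 197
[77.2] [74.9] [76.2] [77.4]
[(150, np.int64(81), np.int64(242)), (160, np.int64(86), np.int64(241)), (170, np.int64(88), np.int64(260)), (390, np.int64(88), np.int64(260)), (400, np.int64(87), np.int64(241))]
```

Run:
```python
from roll import *
w=dict(np.load('pics/w5.npz'))
def a(s,u,v):
    o,k=ray(s,u,v);return (o[:2]-c)@ex,o[2],np.arctan2(k[:2]@ex,-k[2])
for s,u,v0,v1 in((w,160,87,241),(w,400,87,241),(dict(np.load('pics/w3.npz')),145,92,238)):
    x,z,p=a(s,u,v0);_,_,q=a(s,u,v1);m=(p+q)/2;h=abs(p-q)/2
    print('axis x',x+(z-.047)*np.tan(m),'R/dist check',np.sin(h)*np.hypot(z-.047,(z-.047)*np.tan(m)))
for u in(212,345):
    p=onz(w,u,168,.0925);print('cover',(p[:2]-c)@ex,(p[:2]-c)@ey)
p=onz(w,281,197,.0925);print((p[:2]-c)@ex);p=onz(w,281,139,.0925);print((p[:2]-c)@ex)
```

```text
axis x -0.07429322130241635 R/dist check 0.045223234408391245
axis x -0.07435983875197003 R/dist check 0.04521114104234077
axis x -0.009030491494699505 R/dist check 0.043046667602123764
cover -0.07836106322682483 -0.03177059899021715
cover -0.07839057373288842 0.029678624817275203
-0.06472187384517596
-0.09139870927657354
```

```bash
python3 nudge.py '{"aperture":[0.094,0.094,0.094,0.094,0.094,0.0,0.0,0.0,0.0,0,0,0,0],"dx":[-0.004,-0.002,0,0,0,0,0.02,0.03,0.011,0,0,0,0],"dy":[0,0,0,0,0,0,0.006,0.0102,0,0,0,0,0],"dz":[0,0,-0.03,-0.04,-0.04,-0.02,0,0,0,0,0,0,0],"turn":[0,0,0,0,0,0,0,0,0,0,0,0,0]}'
python3 look.py w6
python3 - <<'E'
import cv2
a=cv2.imread('pics/w6.png');b=cv2.imread('pics/w6s.png')[150:270,190:390]
cv2.imwrite('pics/w6m.png',__import__('numpy').hstack([cv2.resize(a,(400,300)),cv2.resize(b,(400,300),interpolation=2)[:, :400]]))
E
```

```text
time: 8.28
tool_pos: [0.5158, 0.1052, 0.1583]
ee_rot: [-3.141, -0.0, 2.836]
wrist_force: [-1.5, -0.2, 0.2]
width: 0.0438
finger_force: 0.0
8.4333 [0.5156 0.1054 0.1582] [ 0.5892 -0.5843  0.4454]
body of tcp -0.07479897884682227 0.015613009501133153
```

View pics/w6m.png

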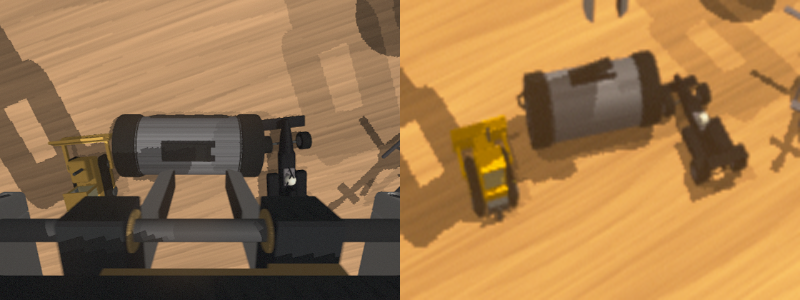

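Cover on top, upright in both views (flap in the wrist half at about (188,150), raised end pointing at the race car). I'll close the fingers and press.

```bash
python3 nudge.py '{"aperture":[0,0,0,0,0,0,0,0,0,0],"dx":[0,0,0,0,0,0,0,0,0,0],"dy":[0,0,0,0,0,0,0,0,0,0],"dz":[0.01,0.01,0.01,0.01,0,0,0,0,0.004,0],"turn":[0,0,0,0,0,0,0,0,0,0]}'
python3 nudge.py '{"aperture":[0,0,0,0,0,0],"dx":[0,0,0,0,0,0],"dy":[0,0,0,0,0,0],"dz":[0.002,0.002,0.002,0.002,0.002,0],"turn":[0,0,0,0,0,0]}'
```

```text
time: 9.27
tool_pos: [0.5151, 0.1059, 0.1146]
ee_rot: [3.141, 0.0, 2.837]
wrist_force: [-0.2, 0.2, -0.4]
width: 0.0004
finger_force: 0.0
time: 9.77
tool_pos: [0.5147, 0.1058, 0.104]
ee_rot: [-3.141, -0.001, 2.837]
wrist_force: [-0.0, -0.8, 0.1]
width: 0.0005
finger_force: 0.0
```

```bash
python3 nudge.py '{"aperture":[0,0,0,0],"dx":[0,0,0,0],"dy":[0,0,0,0],"dz":[0.002,0.002,0.001,0],"turn":[0,0,0,0]}'
python3 nudge.py '{"aperture":[0,0,0,0,0],"dx":[0,0,0,0,0],"dy":[0,0,0,0,0],"dz":[0.001,0.001,0.001,0.001,0],"turn":[0,0,0,0,0]}'
```

```text
time: 10.1
tool_pos: [0.5149, 0.1059, 0.0993]
ee_rot: [-3.141, -0.001, 2.837]
wrist_force: [-0.5, 0.8, 0.1]
width: 0.0005
finger_force: 0.0
time: 10.52
tool_pos: [0.5149, 0.1059, 0.0954]
ee_rot: [-3.142, -0.0, 2.837]
wrist_force: [-0.9, -0.1, 0.1]
width: 0.0001
finger_force: 0.0
```

Run:
```python
from roll import *
def prof(s,us):
    im=s['color'].astype(int)
    for x in us:
        sat=im[:,x].max(1)-im[:,x].min(1);v=im[:,x].mean(1)
        print(x,' '.join(f"{int(v[y])}/{sat[y]}" for y in range(150,262,4)))
w=dict(np.load('pics/w6.npz'));prof(w,(200,235,260,285,320))
for v in(196,227):
    for u in(227,264,301):
        p=onz(w,u,v,.0925);print(u,v,(p[:2]-c)@ex,(p[:2]-c)@ey)
for P in [(-.0745,-.03,.0925),(-.0745,.016,.0925),(-.0745,.03,.0925)]:
    q=np.r_[c+P[0]*ex+P[1]*ey,P[2]];print(proj(w,q))
for u,v in ((200,0),):
  pass
```

```text
200 136/76 151/84 127/67 64/29 82/10 95/9 106/5 95/8 106/6 112/3 118/7 124/6 121/4 115/4 117/3 75/4 75/4 68/3 79/3 77/5 71/5 64/2 74/5 65/4 58/28 85/44 145/78 147/82
235 151/84 143/79 136/75 51/17 82/6 96/9 102/7 91/8 107/6 112/2 116/6 127/4 46/6 46/8 47/8 45/7 37/6 38/6 39/6 65/5 70/3 67/7 77/6 79/8 79/9 79/9 74/7 60/7
260 137/75 141/78 133/73 53/14 83/9 95/8 103/5 95/6 107/4 112/3 119/5 126/4 45/6 48/9 48/4 43/6 38/6 46/8 39/8 70/5 73/4 67/4 76/9 67/8 137/75 133/75 134/73 143/76
285 152/84 152/85 133/71 54/14 83/8 94/7 103/6 94/8 109/4 110/4 116/5 127/5 48/8 44/5 48/7 51/7 49/7 52/8 48/7 74/6 107/3 96/5 107/5 87/4 131/71 142/76 145/81 145/79
320 145/80 153/83 122/66 66/29 78/8 90/6 95/6 83/6 95/5 101/2 104/4 112/2 107/3 105/3 106/1 107/3 103/3 97/4 107/2 100/5 94/5 86/4 77/7 71/7 44/11 38/13 34/13 39/14
227 196 -0.09335026158732165 -0.03311170284337337
264 196 -0.09333809729668845 0.0007611279876005785
301 196 -0.09332593497177487 0.0346284850520666
227 227 -0.06368278090152328 -0.03441776203293984
264 227 -0.06367275369163247 0.00035760542276429345
301 227 -0.06366272814528001 0.03512720356084758
[231.21650691 215.84699466]
[280.65419792 215.83199026]
[295.70285737 215.82742298]
```

```bash
python3 look.py w7
python3 - <<'E'
from roll import *
def a(s,u,v):
    o,k=ray(s,u,v);return (o[:2]-c)@ex,o[2],np.arctan2(k[:2]@ex,-k[2])
s=dict(np.load('pics/w6.npz'))
for u,v0,v1 in((260,162,245),(285,162,245)):
    x,z,p=a(s,u,v0);_,_,q=a(s,u,v1);m=(p+q)/2;print('w6 axis x',x+(z-.047)*np.tan(m))
w=dict(np.load('pics/w7.npz'));im=w['color'].astype(int)
def asc(im,y0,y1,x0,x1,dx,dy):
    for y in range(y0,y1,dy):
        r=''
        for x in range(x0,x1,dx):
            p=im[y,x];sat=p.max()-p.min();v=p.mean();r+= '.' if sat>30 else '#' if v<55 else '+' if v<80 else 'o' 
        print(y,r)
asc(im,60,420,60,500,4,8)
o=robot.get_obs();print(proj(w,o['tool_pos']))
for P in [(-.0745,-.03,.0925),(-.0745,.016,.0925),(-.0745,.03,.0925)]:
    print(proj(w,np.r_[c+P[0]*ex+P[1]*ey,P[2]]))
E
```

```text
10.6667 [0.5151 0.1059 0.0957] [-0.372   0.4466 -0.0757]
body of tcp -0.0754269266689979 0.01596469657177372
w6 axis x -0.07588572854771716
w6 axis x -0.07587670017030554
60 ..............................................................................................................
68 ..............................................................................................................
76 ..............................................................................................................
84 ..............................................................................................................
92 ..............................................................................................................
100 ..............................................................................................................
108 ..............................................................................................................
116 ..............................................................................................................
124 ..........
[... 3652 characters left out ...]
.............
380 ..............................................................................................................
388 ##############################################################################################################
396 ##############################################################################################################
404 ##############################################################################################################
412 ##############################################################################################################
[280.22848153 239.97643713]
[217.0325751  239.62795178]
[280.28429167 239.66007096]
[299.53601804 239.66984698]
```

```bash
python3 nudge.py '{"aperture":[0],"dx":[0],"dy":[0],"dz":[0.001],"turn":[0]}'; python3 nudge.py '{"aperture":[0],"dx":[0],"dy":[0],"dz":[0.001],"turn":[0]}';python3 nudge.py '{"aperture":[0],"dx":[0],"dy":[0],"dz":[0.001],"turn":[0]}'
```

```text
time: 10.75
tool_pos: [0.5153, 0.1059, 0.095]
ee_rot: [3.141, 0.001, 2.837]
wrist_force: [0.7, -0.8, -0.3]
width: 0.0009
finger_force: 0.0
time: 10.83
tool_pos: [0.5152, 0.1059, 0.0938]
ee_rot: [3.141, 0.0, 2.837]
wrist_force: [0.4, -0.1, -0.4]
width: 0.0003
finger_force: 0.0
time: 10.92
tool_pos: [0.5151, 0.1059, 0.0926]
ee_rot: [3.141, 0.0, 2.837]
wrist_force: [0.5, 0.9, -0.4]
width: 0.0005
finger_force: 0.0
```

```bash
python3 nudge.py '{"aperture":[0],"dx":[0],"dy":[0],"dz":[0.001],"turn":[0]}'; python3 nudge.py '{"aperture":[0],"dx":[0],"dy":[0],"dz":[0.001],"turn":[0]}';python3 nudge.py '{"aperture":[0],"dx":[0],"dy":[0],"dz":[0],"turn":[0]}'
```

```text
time: 11.0
tool_pos: [0.515, 0.1059, 0.0915]
ee_rot: [3.142, -0.0, 2.837]
wrist_force: [0.4, -0.5, 0.6]
width: 0.0002
finger_force: 0.0
time: 11.08
tool_pos: [0.515, 0.1059, 0.0905]
ee_rot: [3.142, -0.0, 2.837]
wrist_force: [-0.0, -0.3, 0.0]
width: 0.0004
finger_force: 0.0
time: 11.17
tool_pos: [0.5149, 0.1058, 0.0903]
ee_rot: [-3.141, -0.0, 2.837]
wrist_force: [0.0, -0.3, 0.1]
width: 0.0004
finger_force: 0.0
```

```bash
python3 look.py w8
cat > asc.py <<'E'
from roll import *
def asc(im,y0,y1,x0,x1,dx,dy):
    im=im.astype(int)
    for y in range(y0,y1,dy):
        r=''
        for x in range(x0,x1,dx):
            p=im[y,x];sat=p.max()-p.min();v=p.mean();r+= '.' if sat>30 else ' .:-=+*o%@'[min(9,int(v/16))] 
        print(y,r)
E
python3 - <<'E'
from asc import *
w=dict(np.load('pics/w8.npz'));asc(w['color'],205,300,200,320,1,3)
s=dict(np.load('pics/w8s.npz'));asc(s['color'],165,232,240,350,1,1)
o=robot.get_obs();print(o['joint_torque'],o['wrist_torque']);print(proj(s,o['tool_pos']),[proj(s,np.r_[c+P[0]*ex+P[1]*ey,P[2]]) for P in [(-.0745,-.1,.094),(-.0745,.1,.094),(-.0745,-.03,.0925),(-.0745,.03,.0925)]])
E
```

```text
11.3167 [0.5151 0.1059 0.0907] [-1.9169 -0.3182 -0.7228]
body of tcp -0.07541027413025794 0.015958882902169364
205 %%%%%%%%%%%%%%%%%%%%%%%%%%%%%%%%%%%%%%%%%%%%%%%%%%%%%%%%oooooooooooooooooooooooooooooooooooooooooooooooooooooooooooooooo
208 %%%%%o%%o%%o%%%o%oo%%%o%%o%o%o%%%%%%%o%oo%%o%%o%%%%%oo%%ooooooooooooooooooooooooo*ooooooooooooooooo*ooo*oooooooooooooooo
211 %%%%%%%%%%%%%%%%%%%%%%%%%%%%%%%%%%%%%%%%%%%%%%%%%%%%%%%%%ooooooooooooooooooooooooooooooooooooooooooooooooooooooooooooooo
214 %o+o@@@%%%%%@%%@%%%%%@%%%%@%@@%@%%%%%%%%%@@%%@%%@@%%@%ooooo%oooo%ooooo%oooooooo%ooooo%%oo%%ooo*====*ooo*==*%%oooooooo%oo
217 ================------====-+*=-==*****=-=+******++****+**+-+******+-+*******=-+*+****+------=------=--=-------+*********
220 =+====++=::::::::::::::::::::----------::--:-------:-:-::::::::::-:::::::::-:::::::::::::::::::::::::::::::-+***********
223 +++++++=::::::-::::::::::::::::::::::::::::::::::::::::::-:::::::::::::::::::::::::::::::::::::::::::::::::-==*ooooooooo
226 +++++++=-:::::::::::::::::::::::::--::::::::-:--:::::::-::::::::::::::::::::.::::::::::::::::::::::::::::::-==
[... 10326 characters left out ...]
............................................
229 ..............................................................................................................
230 ..............................................................................................................
231 ..............................................................................................................
[-2.73020987e-04 -3.21735477e+01 -2.91544855e+01  1.42911467e-02
  7.68367737e-02  2.03394805e-06] [0.01281892 0.00216333 0.00487794]
[291.24900711 177.94164272] [array([253.34302782, 183.24832392]), array([318.2312445 , 173.16537427]), array([276.4252836 , 180.02037583]), array([295.87041907, 176.99608907])]
```

```bash
cat > asc.py <<'E'
from roll import *
def asc(im,y0,y1,x0,x1,dx,dy):
    im=im.astype(int)
    for y in range(y0,y1,dy):
        r=''
        for x in range(x0,x1,dx):
            p=im[y,x];sat=p.max()-p.min();v=p.mean();r+= ' ' if sat>30 else '0123456789'[min(9,int(v/16))] 
        print(y,r)
E
python3 - <<'E'
from asc import *
for n in('w6s','w8s'):
    s=dict(np.load(f'pics/{n}.npz'));asc(s['color'],160,206,245,330,1,1);print()
E
```

```text
160                                                                                      
161                                                                                      
162                                                                                      
163                                                                                      
164                                                                                      
165                                                                                      
166                                                                                      
167                                                                                      
168                                                                                      
169                                                                                      
170                                                                                      
171                                                                                      
172                 
[... 6394 characters left out ...]
   45554554544444444444444444444444444444444444                   
198                       44444444444444444444444444444444444444444443                   
199                       444444444444444444444444444444444444444 4                      
200                        444444444444444444444444444444444                             
201                         44444 44444444444444444444                                   
202                        44444 4444444444444444                                        
203                        44444444444444                                                
204                         4444   4                                                     
205
```

Run:
```python
from asc import *
for n in('w6s','w8s'):
    im=dict(np.load(f'pics/{n}.npz'))['color']
    print(n)
    for y in range(164,186): print(y,''.join('0123456789ABCDEFGH'[int(im[y,x].mean()/16)] for x in range(250,312)))
```

```text
w6s
164 AAAAAAAAAAAAAAAAAAAAAAAAAAAAAABABAAAAAAAAAAAAAAAAAAAAAAAAAAAAA
165 AAAAAAAAAAAAAAAAAAAAAAAAAAAAAAAAAAAAAAAAAAAAAAAAAAAAAAAAAAAAAA
166 AAAAAAAAAAAAAAAAAAAAAAAAAAAAAAAAAAAAAAAAA999AAAAAAAAAAAAAAAAAA
167 AAAAAAAAAAAAAAAAAAAAAAAAAAAAAAAAAAAAAA9AA9AAAAAAAAAAAAAAAAAAAA
168 AAAAAAAAAAAAAAAAAAAAAAAAAAAAAAAAAAAAAAAAAAAAAAAAAAAAAAAAAAAAAA
169 AAAAAAAAAAAAAAAAAAAAAAAAAAAAAAAAAAAAAAAAAAAAAAAAAAAAAAAAAAAAAA
170 AAAAAAAAAAAAAAAAAAAAAAAAAAAAAAAAAAAAAAAAAAAAAAAAAAAAAAAAA99866
171 AAAAAAAAAAAAAAAAAAAAAAAAAAAAAAAAAAAAAAAAAAAAAAAAAAAAAAA9654433
172 AAAAAAAAAAAAAAAAAAAAAAAAAAAAAAAAAAAAAAAA99989AAAAAAAA975333333
173 AAAAAAAAAAAAAAAAAAAAAAAAAAAAAAAAAAAAA9997654589988887776433333
174 AAAAAAAAAAAAAAAAAAAAAAAAAAAAAAAA999997644333456777777777643333
175 AAAAAAAAAAAAAAAAAAAAAAAAAAAAA999976544333333345777777777653333
176 AAAAAAAAAAAAAAAAAAAAAAAAA9998766443333333333335777777777764333
177 AAAAAAAAA9AAAAAAAAAAA98887655433333333333333456777777777775433
178 AAAAA9986679AAA99988888754433333333333333335666677777777776433
179 A9765544444578888888888743333333333333333333443467777777777433
180 A8433333333456888877
[... 1155 characters left out ...]
976443333333335677777777643333
176 AAAAAAAAAAAAAAAAAAAAAAAAA9998765433222222232233577777777764333
177 AAAAAAAAAAAAAAAAAAAAA98887654333322222222222334457777777765433
178 AAAAA9987678AAA99887777643333333322222232333444457777777776423
179 A9765444444567887655555533232333232222333333332346777777777433
180 A8443333333344555555555443233333323233323222223357777777776533
181 97433333333334555555555543232232222222222233333456777777776433
182 97333333332333455555555553322232333333333444444456777766666633
183 A8433333333333455555555554333333445544444444444445666666666643
184 A8433333333333455555555555445555555554444444444445677777777643
185 A7433333333333455555555555555555555554444444444456777777777643
```

Run:
```python
from asc import *
im=dict(np.load('pics/w6s.npz'));o=np.array([.5157,.1053,.1582])
print(proj(im,o),proj(im,np.r_[o[:2]+.022*ey,.158]),proj(im,np.r_[o[:2]-.022*ey,.158]),proj(im,o+[0,0,.012]))
for y in range(140,164): print(y,''.join('0123456789ABCDEFGH'[int(im['color'][y,x].mean()/16)] for x in range(260,325)))
w=dict(np.load('pics/w8.npz'))
for x,z in((-.0834,.0907),(-.0754,.0907),(-.0834,.103),(-.0754,.103)): print(x,z,proj(w,np.r_[c+x*ex+.016*ey,z]))
```

```text
[292.05803955 161.27106327] [299.44111384 160.22158014] [284.62663542 162.43127131] [292.21972378 158.11614278]
140 999999A9AAAAAAAAAAAA986666679999999999743466688899998988999999999
141 999AAAAAAAAAAAAAAAAA98666667999999AAAA843566789998888999999999899
142 9AAAAAAAAAAAAAAAAAA99866666799999AAAAA843566789988989999999989999
143 AAAA9AAAAAAAAAAAAA9998666667999AAAAAAA844566788999999999999999999
144 AAAA99AAAAAAAA999999976666679AAAAAAAAA844566789999999999999999999
145 A999AAAAAAAA9999999997666667AAAAAAAAAA744566799999999999999999999
146 99AAAAAAAAA99999999997666668AAAAAAAAA9744566799999999999999999999
147 AAAAAAA999999999999998666668AAAAAAAAA9744566899999999999999999999
148 AAAAA99999999999999AA8666668AAAAAAAAA97346678A9999999999999999999
149 AAA99999999999999AAAA8666668AAAAAAAAA96346679AA999999999999999999
150 99999999999999AAAAAAA8666668AAAAAAAAA96346679AAA99999999999999999
151 9999999999AAAAAAAAAA98666678AAAAAAAAA95346679AAAA9999999999999999
152 99999999AAAAAAAAAAAA98666679AAAAAAAAA95346679AAAAA999999999999999
153 999999AAAAAAAAAAAAAAA8666669AAAAAAAAAA6456679AAAAAAA9999999999999
154 99AA
[... 161 characters left out ...]
67AAAAAAAAAAA9779AAAAAAAAAAAAA9999999999
157 AAAAAAAAAAAAAAAAAAAAAAA8667AAAAAAAAAAAAAAABBAAAAAAAAAAAA999999999
158 AAAAAAAAAAAAAAAAAAAAAAAA978AAAAAAAAAAABBBBAAAAAAAAAAAAA9999999999
159 AAAAAAAAAAAAAAAAAAAAAAAAAAAAAAAAAAABBBAAAAAAAAAAAAAAAA99999999999
160 AAAAAAAAAAAAAAAAAAAAAAAAAAAAAAAABABABAAAAAAAAAAAAAAAAA99999999999
161 AAAAAAAAAAAAAAAAAAAAAAAAAAAAABBBBAAAAAAAAAAAAAAAAAAAAA99999999888
162 AAAAAAAAAAAAAAAAAAAAAAAAABABBAAAAAAAAAAAAAA99AAAAAAAAAA9999898888
163 AAAAAAAAAAAAAAAAAAAAABBABBBAAAAAAAAAAAAA9AAAAAAAAAAAAAA9988888999
-0.0834 0.0907 [280.31986838 229.39284244]
-0.0754 0.0907 [280.31187637 240.06117925]
-0.0834 0.103 [280.3345087  234.97173505]
-0.0754 0.103 [280.32590228 246.21613794]
```

Both cameras put the visible fingertip about 13–15 mm behind the reported TCP, so there has been no contact yet. I'll carry on down, guided by force.

```bash
for i in 1 2 3 4; do python3 nudge.py '{"aperture":[0,0],"dx":[0,0],"dy":[0,0],"dz":[0.001,0.001],"turn":[0,0]}' | grep -E 'pos|wrist'; done
```

```text
tool_pos: [0.5152, 0.1059, 0.0887]
wrist_force: [-0.1, -0.4, -0.1]
tool_pos: [0.5151, 0.1059, 0.0866]
wrist_force: [-1.6, 0.2, 0.2]
tool_pos: [0.5151, 0.1059, 0.0846]
wrist_force: [-0.6, -0.2, 0.2]
tool_pos: [0.5151, 0.1059, 0.0825]
wrist_force: [0.1, 0.2, -0.2]
```

```bash
python3 nudge.py '{"aperture":[0],"dx":[0],"dy":[0],"dz":[0.001],"turn":[0]}' | grep -E 'pos|wrist'; python3 nudge.py '{"aperture":[0],"dx":[0],"dy":[0],"dz":[0.001],"turn":[0]}' | grep -E 'pos|wrist';python3 nudge.py '{"aperture":[0],"dx":[0],"dy":[0],"dz":[0.001],"turn":[0]}' | grep -E 'pos|wrist'; python3 look.py w9
python3 - <<'E'
from asc import *
im=dict(np.load('pics/w9s.npz'))
for y in range(160,186): print(y,''.join('0123456789ABCDEFGH'[int(im['color'][y,x].mean()/16)] for x in range(250,312)))
w=dict(np.load('pics/w9.npz'));asc(w['color'],195,280,190,325,1,3)
E
```

```text
tool_pos: [0.5151, 0.1059, 0.0816]
wrist_force: [0.6, 0.1, -0.6]
tool_pos: [0.5151, 0.1059, 0.0806]
wrist_force: [-0.2, -0.3, -0.4]
tool_pos: [0.5151, 0.1059, 0.0796]
wrist_force: [-0.1, 0.2, -0.3]
12.3833 [0.515  0.1059 0.0796] [ 1.0186 -0.2458  0.0296]
body of tcp -0.07546495833039311 0.01592482877218794
160 AAAAAAAAAAAAAAAA96579AAAAAAAAAAAAAAAA76666545668AAAAAAAAA99889
161 AAAAAAAAAAAAAAAA97679AAAAAAAAAAAAAAAA86665445668AAAAAAAA999999
162 AAAAAAAAAAAAAAAAA999AAAAAAAAAAAAAAAAA86665446678AAAAAAAA999999
163 AAAAAAAAAAAAAAAAAAAAAAAAAAAAAAABABBAA76665446678AAAAAAAAA99999
164 AAAAAAAAAAAAAAAAAAAAAAAAAAAAAABBBABAA756655466799AAAAAAAA99999
165 AAAAAAAAAAAAAAAAAAAAAAAAAABABABAAAAA965665446679AAAAAAAAAA9998
166 AAAAAAAAAAAAAAAAAAAAAAAABABBAAAAAAAA966665446679AAAAAAAAAAA988
167 AAAAAAAAAAAAAAAAAAAAAAAAAAAAAAAAAAAA965665445679AAAAAAAAAAA999
168 AAAAAAAAAAAAAAAAAAABAAAAAAAAAAAAAAAA965665446679AAAAAAAAAAAA99
169 AAAAAAAAAAAAAAAAAAAAAAAAAAAAAAAAAAAA96566545667AAAAAAAAAAAAA99
170 AABAAAAAAAAAAAAAAAAAAAAAAAAAAAAAAAAA96566545668AAAAAAAAAA99766
171 AAAAAAAAAAAAAAAAAAAAAAAAAAAAAAAAAAAA96566545668AAAA
[... 4309 characters left out ...]

267 444444444444444444444444444444444444444444444444444444445445666655555555555555555555554222222245555555555555555555544333333335666666666
270 444444444444444444444444444444444444444444444444666666666666555655555555555555555555554212222245555555555555555555555433333335655555555
273 444545544444445444555444445444444444554454445677777777777777666555555555555555555555554222221245555555555555555555555545456667777777777
276 444444432222222222222222222222222222222222222221222222221222212122222222212211222121454212321245312222222222222222222221222221222222222
279 444543222222222222222222222222222222222222212222212221222222222222222122122122222222454112321245322222112222221222222222221222212222122
```

```bash
python3 nudge.py '{"aperture":[0],"dx":[0],"dy":[0],"dz":[0.001],"turn":[0]}' | grep -E 'pos|wrist'; python3 nudge.py '{"aperture":[0],"dx":[0],"dy":[0],"dz":[0.001],"turn":[0]}' | grep -E 'pos|wrist';python3 nudge.py '{"aperture":[0],"dx":[0],"dy":[0],"dz":[0.001],"turn":[0]}' | grep -E 'pos|wrist'
```

```text
tool_pos: [0.5154, 0.1059, 0.079]
wrist_force: [-0.4, -1.0, 3.5]
tool_pos: [0.516, 0.1058, 0.0788]
wrist_force: [0.4, -1.0, 5.0]
tool_pos: [0.5165, 0.1057, 0.0784]
wrist_force: [0.4, -0.9, 6.0]
```

```bash
python3 nudge.py '{"aperture":[0],"dx":[0],"dy":[0],"dz":[0.001],"turn":[0]}' | grep -E 'pos|wrist|rot'; python3 nudge.py '{"aperture":[0],"dx":[0],"dy":[0],"dz":[0.001],"turn":[0]}' | grep -E 'pos|wrist|rot'; python3 look.py w10
python3 - <<'E'
from asc import *
im=dict(np.load('pics/w10s.npz'))
for y in range(160,190): print(y,''.join('0123456789ABCDEFGH'[int(im['color'][y,x].mean()/16)] for x in range(250,312)))
w=dict(np.load('pics/w10.npz'));asc(w['color'],150,280,190,325,1,3)
E
```

```text
tool_pos: [0.5167, 0.1058, 0.0777]
ee_rot: [3.14, 0.004, 2.837]
wrist_force: [-0.4, -0.5, 6.1]
tool_pos: [0.5169, 0.1059, 0.0768]
ee_rot: [3.14, 0.004, 2.837]
wrist_force: [-0.6, -0.6, 6.7]
12.95 [0.5167 0.106  0.0767] [-0.039  -0.1406  6.4872]
body of tcp -0.07388747056094412 0.01656785183281379
160 AAAAAAAAAAAAAAAA86679AAAAAAAAAAAAAAAA86566545668AAAAAAAA999889
161 AAAAAAAAAAAAAAAA97669AAAAAAAAAAAAAAAA86666545668AAAAAAAA999999
162 AAAAAAAAAAAAAAAAA8679AAAAAAAAAAAAAAAA96666545668AAAAA9A9999999
163 AAAAAAAAAAAAAAAAA999AAAAAAAAAAAABBBBA966665456689A9AAAAAA99999
164 AAAAAAAAAAAAAAAAAAAAAAAAAAAAABBBBAAAA866665456689AAAAAAAA99999
165 AAAAAAAAAAAAAAAAAAAAAAAAAAABBAAAAAAAA86666546668AAAAAAAAAA9999
166 AAAAAAAAAAAAAAAAAAAAAAAAAAABAAAAAAAA976666545668AAAAAAAAAA9988
167 AAAAAAAAAAAAAAAAAAAAAAAAAAAAAAAAAAAA976665546678AAAAAAAAAAA998
168 AAAAAAAAAAAAAAAAAAAAAAAAAAAAAAAAAAAA975665446678AAAAAAAAAAAA99
169 AAAAAAAAAAAAAAAAAAAAAAAAAAAAAAAAAAAA976665446679AAAAAAAAAAAAA9
170 AAAAAAAAAAAAAAAAAAAAAAAAAAAAAAA9AAAA976665446679AAAAAAAAAA9976
171 AAAAAAAAAAAAAAAAAAAAAAAAAAAAAAAAAAAA976665446679AAAAAAA965444
[... 6667 characters left out ...]

267 444444444444444444444444444444444444444444444444444444444333334445555555555555555555554212221245555555555555555555554333333333335666666
270 444444444444444444444444444444444444444444444446777777777777766655555555555555555555554312221345555555555555555555555434443434446666666
273 444444444444444444444444444444444444444444444445676666677666666555555555555555555555554212321245555555555555555555555444433467776666666
276 555455532222222222222222222222222222222222222222222221222221221222222221222122212212454222321245412222212222222222222221222122221222222
279 444443222222222222222222222222222222222222221222212222222222222222222112222222222212454212321145412222222212222221222222222222222222221
```

Force is a steady 6.5 N while moving down, which means the flap is turning. I'll keep going.

```bash
python3 nudge.py '{"aperture":[0,0],"dx":[0,0],"dy":[0,0],"dz":[0.001,0.001],"turn":[0,0]}' | grep -E 'pos|wrist'; python3 nudge.py '{"aperture":[0,0],"dx":[0,0],"dy":[0,0],"dz":[0.001,0.001],"turn":[0,0]}' | grep -E 'pos|wrist';  python3 nudge.py '{"aperture":[0],"dx":[0],"dy":[0],"dz":[0.001],"turn":[0]}' | grep -E 'pos|wrist'
```

```text
tool_pos: [0.517, 0.1062, 0.075]
wrist_force: [0.2, -0.7, 6.4]
tool_pos: [0.5172, 0.1064, 0.0731]
wrist_force: [0.9, 0.2, 6.0]
tool_pos: [0.5173, 0.1065, 0.0721]
wrist_force: [0.8, 1.0, 6.6]
```

```bash
python3 nudge.py '{"aperture":[0],"dx":[0],"dy":[0],"dz":[0.001],"turn":[0]}' | grep -E 'pos|wrist'; python3 nudge.py '{"aperture":[0],"dx":[0],"dy":[0],"dz":[0.001],"turn":[0]}' | grep -E 'pos|wrist'
```

```text
tool_pos: [0.5173, 0.1065, 0.0711]
wrist_force: [0.2, 1.0, 5.6]
tool_pos: [0.5173, 0.1066, 0.0702]
wrist_force: [1.1, 1.0, 6.3]
```

```bash
python3 nudge.py '{"aperture":[0],"dx":[0],"dy":[0],"dz":[0.001],"turn":[0]}' | grep -E 'pos|wrist'; python3 nudge.py '{"aperture":[0],"dx":[0],"dy":[0],"dz":[0.001],"turn":[0]}' | grep -E 'pos|wrist'
```

```text
tool_pos: [0.5177, 0.1066, 0.0696]
wrist_force: [0.6, 0.2, 11.0]
tool_pos: [0.5184, 0.1064, 0.0695]
wrist_force: [1.7, 0.0, 12.7]
```

```bash
python3 nudge.py '{"aperture":[0],"dx":[0],"dy":[0],"dz":[0.001],"turn":[0]}' | grep -E 'pos|wrist'
```

```text
tool_pos: [0.519, 0.1062, 0.0694]
wrist_force: [0.5, 0.1, 15.1]
```

```bash
python3 nudge.py '{"aperture":[0],"dx":[0],"dy":[0],"dz":[0.001],"turn":[0]}' | grep -E 'pos|wrist'
```

```text
tool_pos: [0.5195, 0.1061, 0.0692]
wrist_force: [-1.0, -1.3, 18.6]
```

Hard stop reached at 0.0695 with 18.6 N, so the cover is home. I'll lift off, open, and go round to the robot side.

```bash
python3 nudge.py '{"aperture":[0,0,0,0.094,0.094,0.094,0.094,0.094,0.094,0.094,0.094,0.094,0.094,0.094],"dx":[0,0,0,0,0.02,0.035,0.03,0,0,0,0,0,0,0],"dy":[0,0,0,0,0,-0.0087,-0.0088,0,0,0,0,0,0,0],"dz":[-0.01,-0.02,-0.035,-0.03,0,0,0,0,0,0,0,0,0,0],"turn":[0,0,0,0,0,0,0,0,0,0,0,0,0,0]}'
python3 look.py w11
python3 - <<'E'
from asc import *
w=dict(np.load('pics/w11.npz'));asc(w['color'],150,420,100,460,3,6)
im=dict(np.load('pics/w11s.npz'))
for y in range(165,210): print(y,''.join('0123456789ABCDEFGH'[int(im['color'][y,x].mean()/16)] for x in range(245,335)))
E
```

```text
time: 15.03
tool_pos: [0.4293, 0.1146, 0.1584]
ee_rot: [-3.141, -0.001, 2.837]
wrist_force: [-1.0, 0.4, 0.3]
width: 0.0705
finger_force: 0.0
15.1833 [0.429  0.1146 0.1585] [ 0.4697  0.5038 -0.2691]
body of tcp -0.16021064417624178 -0.0015939502108520912
150                                                                                                                         
156                                                                                                                         
162                                                                                                                         
168                                                                                                                         
174                                                                                                                         
180                                                                                                                         
186                                                                                             
[... 8353 characters left out ...]
55555444544555568888888888888653333
203 555456665433333323333334444444444444444455555545444445555454555555544568888888888999853333
204 554556666533332232333344444444444454445555555555455555545445555545555688888899999999974333
205 555666666533332233333344444444555555555555454445555544445455555555555789999999999999984333
206 666666666543332332333444444455555555555554554555555555555566666555666799999999999999885433
207 566666666653333333334445555555555555554555555555555566666666666666789999999999999986666533
208 566666666654333444444445555555555555544555555566666666676666666789999999A99999999866666543
209 556666666665545454444555555555555555555556666666778989999999988999999999999999999986666653
```

Run:
```python
from roll import *
w=dict(np.load('pics/w11.npz'));im=w['color'].astype(int)
g=im[:,280].mean(1);print([int(v) for v in g[262:306]])
for v in(273,298):
    p=onz(w,280,v,.0922);print((p[:2]-c)@ex,(p[:2]-c)@ey)
g=im[215:245,280];print([(int(p.mean()),p.max()-p.min()) for p in g])
s=dict(np.load('pics/w11t.npz'));i2=s['color'].astype(int)
# top-view axis: sample column profile across speaker at body y=+-.05, z=.047.. 
for yb in(-.05,.05):
    print([(round(-.14+.004*k,3),int(i2[tuple(np.round(proj(s,np.r_[c+(-.14+.004*k)*ex+yb*ey,.047])).astype(int)[::-1])].mean()),np.ptp(i2[tuple(np.round(proj(s,np.r_[c+(-.14+.004*k)*ex+yb*ey,.047])).astype(int)[::-1])])) for k in range(30)])
```

```text
[89, 95, 99, 95, 96, 92, 105, 102, 103, 104, 89, 25, 34, 36, 31, 38, 35, 42, 39, 34, 40, 40, 34, 37, 36, 36, 40, 41, 40, 38, 36, 35, 41, 39, 36, 32, 41, 64, 109, 106, 99, 88, 86, 89]
-0.10177874151307897 -0.0016575542618055014
-0.07450329969730671 -0.001654503262943286
[(117, np.int64(65)), (119, np.int64(64)), (115, np.int64(64)), (116, np.int64(64)), (117, np.int64(65)), (115, np.int64(64)), (109, np.int64(62)), (105, np.int64(55)), (106, np.int64(58)), (112, np.int64(60)), (112, np.int64(63)), (108, np.int64(58)), (62, np.int64(30)), (70, np.int64(30)), (63, np.int64(34)), (66, np.int64(36)), (65, np.int64(34)), (56, np.int64(24)), (34, np.int64(14)), (35, np.int64(17)), (35, np.int64(13)), (43, np.int64(13)), (41, np.int64(13)), (46, np.int64(9)), (61, np.int64(5)), (60, np.int64(4)), (65, np.int64(8)), (62, np.int64(8)), (70, np.int64(7)), (73, np.int64(5))]
[(-0.14, 42, np.int64(15)), (-0.136, 49, np.int64(13)), (-0.132, 48, np.int64(24)), (-0.128, 82, np.int64(64)), (-0.124, 40, np.int64(32)), (-0.12, 52, np.int64(10)), (-0.116, 63, np.int64(13)), (-0.112, 62, np.int64(12)), (
[... 773 characters left out ...]
, 60, np.int64(7)), (-0.116, 48, np.int64(9)), (-0.112, 66, np.int64(7)), (-0.108, 102, np.int64(14)), (-0.104, 113, np.int64(11)), (-0.1, 114, np.int64(13)), (-0.096, 119, np.int64(8)), (-0.092, 110, np.int64(13)), (-0.088, 112, np.int64(11)), (-0.084, 118, np.int64(16)), (-0.08, 118, np.int64(11)), (-0.076, 113, np.int64(13)), (-0.072, 120, np.int64(10)), (-0.068, 120, np.int64(13)), (-0.064, 113, np.int64(13)), (-0.06, 102, np.int64(8)), (-0.056, 106, np.int64(13)), (-0.052, 102, np.int64(11)), (-0.048, 99, np.int64(11)), (-0.044, 91, np.int64(12)), (-0.04, 80, np.int64(13)), (-0.036, 71, np.int64(55)), (-0.032, 77, np.int64(62)), (-0.028, 105, np.int64(86)), (-0.024, 129, np.int64(101))]
```

```bash
python3 nudge.py '{"aperture":[0.094,0.094,0.094,0.094,0.094,0.094,0.094,0.094,0.094],"dx":[0,0,0,0,0,0,0,0,0],"dy":[0.0016,0,0,0,0,0,0,0,0],"dz":[0.03,0.04,0.035,0.02,0.01,0.008,0.004,0,0],"turn":[0,0,0,0,0,0,0,0,0]}'
python3 nudge.py '{"aperture":[0.094,0.094,0.094,0.094,0.094,0.094,0.094,0.094,0.094,0.094,0.094,0.094,0.094,0.094,0.094,0.094,0.094,0.094],"dx":[-0.005,-0.006,-0.005,-0.004,-0.003,-0.002,-0.002,-0.002,-0.003,-0.003,-0.003,-0.003,-0.003,-0.003,-0.003,-0.002,-0.001,0],"dy":[0,0,0,0,0,0,0,0,0,0,0,0,0,0,0,0,0,0],"dz":[0,0,0,0,0,0,0,0,0,0,0,0,0,0,0,0,0,0],"turn":[0,0,0,0,0,0,0,0,0,0,0,0,0,0,0,0,0,0]}'
python3 look.py w12
python3 - <<'E'
from asc import *
w=dict(np.load('pics/w12.npz'));asc(w['color'],150,420,40,520,4,6)
s=dict(np.load('pics/w12t.npz'));i2=s['color'].astype(int)
for yb in(-.05,.05):
    print([(round(-.12+.004*k,3),int(i2[tuple(np.round(proj(s,np.r_[c+(-.12+.004*k)*ex+yb*ey,.047])).astype(int)[::-1])].mean())) for k in range(35)])
E
```

```text
time: 15.93
tool_pos: [0.4305, 0.1164, 0.0131]
ee_rot: [3.14, 0.002, 2.837]
wrist_force: [0.0, 0.2, -0.4]
width: 0.0939
finger_force: 0.0
time: 17.43
tool_pos: [0.48, 0.1002, 0.0117]
ee_rot: [3.142, 0.0, 2.837]
wrist_force: [0.0, 0.4, -0.0]
width: 0.0941
finger_force: 0.0
17.5833 [0.4797 0.1003 0.0116] [-0.2095  0.2109  0.2378]
body of tcp -0.10752502391422405 2.5869247444752425e-05
150                                                                                                                         
156                                                                                                                         
162                                                                                                                         
168                                                                                                                         
174                                                                                                                         
180                                                                                      
[... 5188 characters left out ...]
 (-0.04, 123), (-0.036, 111), (-0.032, 108), (-0.028, 104), (-0.024, 103), (-0.02, 99), (-0.016, 97), (-0.012, 93), (-0.008, 75), (-0.004, 64), (0.0, 122), (0.004, 137), (0.008, 137), (0.012, 132), (0.016, 139)]
[(-0.12, 82), (-0.116, 80), (-0.112, 83), (-0.108, 87), (-0.104, 84), (-0.1, 82), (-0.096, 81), (-0.092, 75), (-0.088, 73), (-0.084, 71), (-0.08, 78), (-0.076, 69), (-0.072, 71), (-0.068, 63), (-0.064, 61), (-0.06, 64), (-0.056, 56), (-0.052, 101), (-0.048, 116), (-0.044, 122), (-0.04, 119), (-0.036, 109), (-0.032, 106), (-0.028, 99), (-0.024, 104), (-0.02, 103), (-0.016, 99), (-0.012, 81), (-0.008, 70), (-0.004, 71), (0.0, 77), (0.004, 135), (0.008, 136), (0.012, 135), (0.016, 132)]
```

```bash
cat > edge.py <<'E'
from roll import *
import sys
def far(f):
    s=dict(np.load(f'pics/{f}.npz'));im=s['color'].astype(np.float32);sat=im.max(2)-im.min(2);r=[]
    for yb in(-.058,-.05,.045,.05,.058):
        xs=np.arange(.09,-.13,-.0005);P=np.array([proj(s,np.r_[c+x*ex+yb*ey,.047]) for x in xs],np.float32)
        v=cv2.remap(sat,P[:,:1],P[:,1:],cv2.INTER_LINEAR).ravel();r.append(round(xs[np.argmax(v<30)]*1000,1))
    return r
for f in sys.argv[1:]:print(f,far(f))
E
python3 edge.py t0 w3t w4t w5t w6t w11t w12t
```

```text
t0 [np.float64(44.5), np.float64(44.0), np.float64(44.5), np.float64(44.5), np.float64(44.5)]
w3t [np.float64(90.0), np.float64(90.0), np.float64(90.0), np.float64(90.0), np.float64(90.0)]
w4t [np.float64(48.5), np.float64(46.0), np.float64(90.0), np.float64(90.0), np.float64(89.0)]
w5t [np.float64(26.5), np.float64(25.0), np.float64(67.0), np.float64(64.5), np.float64(62.5)]
w6t [np.float64(-23.5), np.float64(-23.5), np.float64(35.5), np.float64(25.5), np.float64(24.0)]
w11t [np.float64(-36.5), np.float64(-36.0), np.float64(-37.0), np.float64(-36.5), np.float64(-36.5)]
w12t [np.float64(-5.5), np.float64(-5.5), np.float64(-5.5), np.float64(-5.5), np.float64(-5.5)]
```

```bash
python3 nudge.py '{"aperture":[0.094,0.094,0.094,0.094,0.094,0.094,0.094,0.094,0.094,0.094,0.094,0.094,0.094,0.094,0.094,0.094,0.094,0.094,0.094],"dx":[-0.002,-0.003,-0.003,-0.003,-0.003,-0.003,-0.003,-0.003,-0.003,-0.003,-0.003,-0.003,-0.002,-0.002,-0.001,-0.001,-0.001,0,0],"dy":[0,0,0,0,0,0,0,0,0,0,0,0,0,0,0,0,0,0,0],"dz":[0,0,0,0,0,0,0,0,0,0,0,0,0,0,0,0,0,0,0],"turn":[0,0,0,0,0,0,0,0,0,0,0,0,0,0,0,0,0,0,0]}'
python3 look.py w13; python3 edge.py w13t
```

```text
time: 19.17
tool_pos: [0.5198, 0.0878, 0.0117]
ee_rot: [3.141, -0.0, 2.837]
wrist_force: [-0.9, -0.2, 0.2]
width: 0.0938
finger_force: 0.0
19.3167 [0.5198 0.0878 0.0117] [-0.1961  0.3705  0.5822]
body of tcp -0.06551064256153562 7.839976085242525e-05
w13t [np.float64(40.5), np.float64(40.0), np.float64(39.5), np.float64(40.5), np.float64(40.5)]
```

```bash
python3 nudge.py '{"aperture":[0.094,0.094,0.094,0.094,0.094,0.094,0.094,0.094,0.094,0.094,0.094,0.094,0.094],"dx":[0.01,0.015,0,0,0,0,-0.03,-0.04,-0.04,-0.04,-0.015,0,0],"dy":[0,0,0,0,0,0,0,0,0,0,0,0,0],"dz":[0,0,-0.03,-0.04,-0.04,-0.04,0,0,0,0,0,0,0],"turn":[0,0,0,0,0,0,0,0,0,0,0,0,0]}'
python3 look.py w14; python3 edge.py w13t
python3 - <<'E'
from roll import *
b=dict(np.load('pics/w14.npz'));hsv=cv2.cvtColor(b['color'],cv2.COLOR_BGR2HSV)
a=dict(np.load('pics/w2.npz'))
for s,d0 in((a,0),(b,-.0042)):
    for yb in(-.04,0,.04):
        xs=np.arange(-.045,.045,.0005)+d0
        P=np.array([proj(s,np.r_[c+x*ex+yb*ey,.0925]) for x in xs],np.float32)
        g=cv2.remap(s['color'].mean(2).astype(np.float32),P[:,:1],P[:,1:],cv2.INTER_LINEAR).ravel()
        k=np.where(g<60)[0];k=k[abs(xs[k]-d0)<.025];print(yb,xs[k.min()],xs[k.max()])
E
```

```text
time: 20.4
tool_pos: [0.6527, 0.0458, 0.1606]
ee_rot: [-3.141, -0.003, 2.837]
wrist_force: [-0.2, 0.3, -0.9]
width: 0.0939
finger_force: 0.0
20.55 [0.6522 0.0465 0.1623] [0.3665 0.1594 0.3411]
body of tcp 0.07318454424117887 0.0005560529130491151
w13t [np.float64(40.5), np.float64(40.0), np.float64(39.5), np.float64(40.5), np.float64(40.5)]
-0.04 -0.010499999999999968 0.01000000000000005
0 -0.010499999999999968 0.01000000000000005
0.04 -0.010499999999999968 0.01000000000000005
-0.04 -0.012199999999999964 0.008300000000000054
0 -0.012199999999999964 0.008300000000000054
0.04 -0.012199999999999964 0.008800000000000054
```

```bash
python3 edge.py w14t
python3 - <<'E'
from roll import *
for f in('w2','w14'):
    s=dict(np.load(f'pics/{f}.npz'));im=s['color'].astype(np.float32);sat=im.max(2)-im.min(2)
    for yb in(-.058,0.,.058):
        xs=np.arange(-.075,.075,.0005);P=np.array([proj(s,np.r_[c+x*ex+yb*ey,.047]) for x in xs],np.float32)
        v=cv2.remap(sat,P[:,:1],P[:,1:],cv2.INTER_LINEAR).ravel();k=np.where(v<25)[0]
        g=np.split(k,np.where(np.diff(k)>6)[0]+1);g=max(g,key=len);print(f,yb,xs[g[0]],xs[g[-1]])
E
```

```text
w14t [np.float64(90.0), np.float64(90.0), np.float64(90.0), np.float64(90.0), np.float64(90.0)]
w2 -0.058 -0.04349999999999997 0.04300000000000011
w2 0.0 -0.04349999999999997 0.051500000000000115
w2 0.058 -0.04349999999999997 0.04350000000000011
w14 -0.058 -0.04449999999999997 0.04200000000000011
w14 0.0 -0.04449999999999997 0.04450000000000011
w14 0.058 -0.04449999999999997 0.04250000000000011
```

```bash
python3 nudge.py '{"aperture":[0.094,0.094,0.094,0.094,0.094,0.094,0.094,0.094,0.094,0.094],"dx":[-0.02,0,0,0,0,0,0,0,0,0],"dy":[0,0,0,0,0,0,0,0,0,0],"dz":[-0.04,-0.04,0,0,0,0,0,0,0,0],"turn":[0,0,0,0,0,0,0,0,0,0]}'
python3 look.py w15
python3 - <<'E'
from roll import *
s=dict(np.load('pics/w15.npz'));im=s['color'].astype(np.float32);sat=im.max(2)-im.min(2)
for yb in(-.058,0.,.058):
    xs=np.arange(-.075,.06,.0005);P=np.array([proj(s,np.r_[c+x*ex+yb*ey,.047]) for x in xs],np.float32)
    v=cv2.remap(sat,P[:,:1],P[:,1:],cv2.INTER_LINEAR).ravel();k=np.where(v<25)[0]
    g=np.split(k,np.where(np.diff(k)>6)[0]+1);g=max(g,key=len);print(yb,xs[g[0]],xs[g[-1]])
A=cv2.imread('pics/s0.png',0);B=cv2.imread('pics/w15s.png',0);T=cv2.imread('pics/t0.png',0);U=cv2.imread('pics/w15t.png',0)
def m(A,B,n,x0,y0,x1,y1):
    t=A[y0:y1,x0:x1];r=cv2.matchTemplate(B[y0-8:y1+8,x0-8:x1+8],t,cv2.TM_CCOEFF_NORMED);_,q,_,l=cv2.minMaxLoc(r);print(n,round(q,3),l[0]-8,l[1]-8)
m(A,B,'dozer',214,194,250,238);m(A,B,'car',332,178,366,226);m(A,B,'heli',382,150,428,212);m(A,B,'bowl',344,116,392,156)
m(A,B,'speaker',254,186,330,232);m(A,B,'clip',74,246,120,304)
m(T,U,'bowlT',94,234,150,292);m(T,U,'heliT',104,160,190,218)
E
```

```text
time: 21.38
tool_pos: [0.671, 0.0402, 0.2382]
ee_rot: [-3.141, -0.001, 2.837]
wrist_force: [-0.4, -0.1, -0.6]
width: 0.0941
finger_force: 0.0
21.5333 [0.6712 0.0401 0.2387] [0.2068 0.1909 0.535 ]
body of tcp 0.09327334900736683 0.00017853003175392153
-0.058 -0.04449999999999997 0.04250000000000011
0.0 -0.04449999999999997 0.04450000000000011
0.058 -0.04449999999999997 0.04250000000000011
dozer 0.999 0 0
car 0.991 0 0
heli 0.983 0 0
bowl 0.841 0 0
speaker 0.986 0 0
clip 0.999 0 0
bowlT 0.994 0 0
heliT 0.952 0 0
```

The speaker is at rest about 1 mm from where it started, with the keys on top to within about 1°. The cover is flush and nothing else has moved, so I'm handing in.

```bash
python3 -c "
from bench import robot
print(robot.close_job())"
```

```text
the job is handed in; nothing more can be done
None
```

I rolled the speaker until its cover was on top, pressed the cover to its hard stop (about 19 N peak) and rolled it back; it now lies still with keys up and cover shut, toys and bowl unmoved, though four small moves were run from a shell loop rather than each typed out.

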